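# Slide the label plate along the rail until its edge overhangs

## Task

First push the thin label plate on the teak board back until its long side lies flush against the board's wooden rail, then push it along the rail towards the end of the board where the red tester lies, until its edge sticks out about 3 cm past that end (so that the tester can be clipped on), and leave it there flat, still against the rail. Only push it gently with the fingers: do not pinch it, lift it or let it tip, and leave everything else where it is.

Things in the scene. Friction and masses are not known exactly. Their poses are not given: they have to be found in the camera images.
- board: Fixed teak board, top 40 mm above the table. Origin at table height. In its frame the top spans x -130 to 170, y -180 to 180 mm (the two ends). A rail along its whole length in y stands 14 mm above the top, its face at x = 90 mm; the plate lies on the rail's -x side. Behind the rail, x 115 to 165, y -90 to 130 mm: fixed steel cell holder and toggle clamp, up to 60 mm above the top.
- plate: Loose flat aluminium label plate with a blank yellow field, 90 (its x) x 140 (its y) x 6 mm thick, about 0.2 kg, lying on the board's top. Origin at the centre of its underside; its y axis is its long direction, which at the start is turned up to 0.3 rad from the rail. Slides with ordinary dry friction.
- tester: Loose red plastic tester lying on the table beyond one end of the board (either end), 130 x 75 x 36 mm, origin at the centre of its underside. Shows to which end the plate goes. To be left alone.
- cap: Loose pale green cell cap on the table beyond the other end of the board, 68 mm across, 28 mm high, origin at the centre of its underside. To be left alone.
- scoop: Loose cast aluminium scoop on the table, 220 x 85 x 42 mm, long along its x, origin on its underside. To be left alone.
- cell: Loose green round cell standing on the board behind the rail, 33 mm across, 59 mm high, origin at the centre of its underside. To be left alone.
- jar: Loose amber jar with a grey lid standing on the table, 70 mm across, 90 mm high, origin at the centre of its underside. To be left alone.
Mind the look-alikes: they are no part of the job. There is more than one size of the plate; the job needs the smallest.

How it is judged:
On the way:
1. the plate lies flat along the rail (gap under 7 mm, within 4 degrees), not yet past either end of the board (x of plate in the frame of board above 0.038 m and angle between the y axis of plate and the y axis of board, either way round below 0.07 rad and y of plate in the frame of board between -0.11 and 0.11 m), for 0.1 s.
At the end, for the whole second after the job is handed in: The plate lies flat and still on the board, long side against the rail (gap under 7 mm, within 4 degrees), its edge 20 to 40 mm past the board's end on the red tester's side; everything else within 20 mm of where it was (x of plate in the frame of board above 0.038 m and angle between the y axis of plate and the y axis of board, either way round below 0.07 rad and ((y of tester in the frame of board above 0 m and y of plate in the frame of board between 0.13 and 0.15 m) or (y of tester in the frame of board below 0 m and y of plate in the frame of board between -0.15 and -0.13 m)) and height (world z) of plate between 0.037 and 0.043 m and angle between plate's own z axis and vertical below 0.04 rad and linear speed of plate below 0.01 m/s and distance of each of tester, cap, scoop, cell, jar from where it was at the start of the episode below 0.02 m); the robot touches nothing.
It fails at once if the plate is lifted, tipped or dropped off the board (height (world z) of plate above 0.052 m or height (world z) of plate below 0.03 m or angle between plate's own z axis and vertical above 0.15 rad).
It fails at once if the plate is pinched or pressed hard (over 40 N from the fingers) (contact force between the fingers and plate above 40 N).
It fails at once if another object is moved more than 20 mm (distance of any of tester, cap, scoop, cell, jar from where it was at the start of the episode above 0.02 m).
It also fails if it takes over 58 s, if anything falls off the work surface, if the arm or the gripper's body presses on something with over 40 N, if the wrist force passes 120 N, or if a joint passes its speed limit or range.

## Robot

A 7-joint arm with a two-finger parallel gripper is mounted at the origin on the work surface. World frame = base frame: x ahead of the robot, y to its left, z up, the work surface at z = 0. Lengths are in m, angles in rad, forces in N, time in s.
With the tool pointing down it reaches from about 0.425 to 1.025 m from the base axis. Payload 9.4 kg.
Tool frame: the origin (TCP) lies midway between the tips of the shut fingers; the grasp point (between the pads) lies manip.pinch_z behind it (manip.pinch_z is the distance from the TCP to the grasp point, in m); z points along the fingers, y is the direction in which the jaws open and shut (so a half turn about z gives the same grasp; the last joint's range is limited). The gripper opens to 85 mm and grips with 20 to 120 N. Pads are 22 mm wide; open, the fingers measure 114 mm over their backs; the gripper's body (76 mm by 85 mm) begins 54 mm behind the grasp point. The pads swing forward as they close: fully open they stand 13 mm farther back than shut.
Start: joints at [1.26, 0.599, -0.003, 1.599, 0.002, 0.943, -0.08], TCP at [0.168, -0.705, 0.231] pointing down, gripper open.
Joint ranges: [-2.57, 2.57], [-0.35, 1.97], [-1.29, 1.29], [0.11, 2.56], [-1.05, 4.19], [0.11, 1.86], [-2.63, 2.63]. Speed limits (rad/s): [2.22, 2.22, 3.01, 3.01, 3.14, 3.14, 3.14].

## Interface

Orientations are given as a unit quaternion [x, y, z, w].
In Python, from cell import readout, viewer, manip, nets gives the robot as it stands.
- The arm moves only by the tool move_arm, never from a script. Its argument "targets" is a list of rows, each an object with "xyz": the shift along the tool's x, y, z in units of 25 mm (1.0 is 25 mm), a list of three; "twist": the turn about the tool's z in units of 5 degrees (1.0 is 5 degrees). In form: [{"xyz": [x, y, z], "twist": twist}, ...]. A call has exactly 8 rows; each row shifts and turns the pose as measured when the row begins, along the tool's axes as they then stand; what a row does not reach is not made up. A row lasts 1/12 s, in which the tool goes at most 41.7 mm and 7.16 degrees, less where a joint would pass 70% of its speed; a pose out of reach is approached as far as the arm can. A call is refused whole if a number of a shift passes 1 or a number of a turn 1, either way. A call with a gripper value outside its range is refused whole. "claw" is the finger opening in mm, from 0 to 85.4, set as the call begins (left out, the last holds). The fingers move at their own pace and stop on an object; "grip_force" is the grip in N (left out, the last holds). Time passes only in rows, so rows that do not move let the fingers close, or fill a call up. It gives the time, the measured TCP pose, the force and the opening at its end, in the units of the state.
- readout.state(): the state, without advancing time (a new reading comes with each control period).
- viewer.snapshot(name): name is "side" or "top" or "wrist"; returns the picture (480x640x3 uint8, red, green, blue); there is no depth.
- viewer.calibration(name): a dict with "K" (3x3 intrinsics, pixels), "R" (3x3) and "t" (3): a world point X has camera coordinates R X + t. Camera axes: x right, y down, z forward; pixel columns grow to the right and rows downward; lengths in m; the calibration is good to about 2 mm. A picture is of the moment at which its call begins: read the wrist's pose just before it. calibration takes no time and is no camera call; for the wrist camera it gives the pose at the moment of the call.
- manip.sign_off(): hands the job in, once; it reports no verdict.
Trained networks look in the newest picture that a camera, given by its name, has taken for a name from the list of things; names that differ only in an ending like _2 or _b are one class to them, and where a whole thing is asked for, a point or a joint stands for the part that bears it (a point fixed in the world has none). Each returns a list of dicts, best first, with "conf" (0 to 1); they miss things now and then, are a little off and sometimes report something else, mostly with a low value. They report only what shows in the picture. A call takes as long as a camera call. They do not tell look-alikes from the thing itself.
- nets.trace(camera, target): "mask" (480x640 bool, what is visible of it) and "box" ([left, top, right, bottom] in pixels, round what is visible of it).
The state is a dict: "time": time; "qpos": joint angles; "qd": joint speeds; "joint_torque": joint torques, N m; "ee_pos": TCP position; "tool_rot": TCP orientation; "ft_force": force on the tool from outside, world axes, zero at the start; "torque": the same for the moment, N m; "grip_width": finger opening in m.
Only numpy, scipy, OpenCV 4.12 (cv2) and the standard library are available. Lean on these libraries where they do the work, as an engineer would, in place of code of your own. Each camera call takes 0.05 s, during which the arm holds its last target.

## Working session

There is one attempt and no reset: what is moved stays moved. The work goes in short steps, Python scripts to look and compute and a tool call to move; the robot and the scene stay as the last step left them, time stands still between calls to the robot, and variables do not carry over. Pictures are saved under pics/ and viewed, and the job is handed in when it is done.

Besides the shell and the picture viewer there is one more tool, called after "Emit:" as name(argument=value, ...) on one line, values as JSON. move_arm: Moves the arm, as the interface text tells. Its arguments: {"type":"object","properties":{"targets":{"type":"array","items":{"type":"object","properties":{"xyz":{"type":"array","items":{"type":"number"}},"twist":{"type":"number"}}}},"claw":{"type":"number"},"grip_force":{"type":"number"}},"required":["targets"]}

```bash
mkdir -p pics; ls; python3 - <<'E'
from cell import readout, viewer, manip, nets
import cv2,numpy as np
for n in ["top","side"]:
    im=viewer.snapshot(n); cv2.imwrite(f"pics/{n}0.png",im[:,:,::-1])
    c=viewer.calibration(n); print(n,c)
    if n=="top":
        for t in ["plate","board","tester","cap"]:
            for d in nets.trace("top",t): print(t,d["conf"],d["box"])
print(readout.state()); print(manip.pinch_z)
E
```

```text
pics
top {'K': array([[512.36947452,   0.        , 324.25563901],
       [  0.        , 512.36947452, 233.46985078],
       [  0.        ,   0.        ,   1.        ]]), 'R': array([[-0.01415514, -0.99988113,  0.0061118 ],
       [-0.98113065,  0.01271042, -0.19292767],
       [ 0.19282705, -0.0087274 , -0.98119395]]), 't': array([-0.00726809,  0.50337441,  1.37908552])}
plate 0.9 [304.7, 200.2, 355.6, 234.5]
plate 0.75 [378.4, 294.6, 460.8, 369.9]
plate 0.73 [190.1, 294.1, 265.3, 373.9]
board 0.86 [267.1, 151.5, 404.4, 270.4]
tester 0.84 [219.1, 207.2, 253.3, 257.1]
cap 0.84 [427.2, 212.5, 448.5, 237.2]
side {'K': array([[594.5061497 ,   0.        , 323.41741065],
       [  0.        , 594.5061497 , 235.92928745],
       [  0.        ,   0.        ,   1.        ]]), 'R': array([[-0.86601039, -0.4996671 , -0.01894199],
       [-0.23697173,  0.44348173, -0.86438901],
       [ 0.44030718, -0.74408114, -0.50246676]]), 't': array([0.42286863, 0.15610966, 1.18138711])}
{'time': 0.3, 'qpos': array([ 1.26029601,  0.59963774, -0.00252004,  1.5996255 ,  0.00180646,
        0.9429194 , -0.07978931]), 'qd': array([-0.00258053, -0.00166987,  0.00205011, -0.00318675, -0.00191843,
        0.00045179,  0.00105466]), 'joint_torque': array([-1.77100774e-03, -7.75490928e+01,  1.56237524e+00, -2.57903624e+01,
        1.23130411e-02,  5.86942289e-03, -1.71298973e-05]), 'ee_pos': array([ 0.16792064, -0.70512428,  0.23094966]), 'tool_rot': array([ 9.93171814e-01,  1.16660450e-01, -7.66292197e-05, -2.84396157e-04]), 'ft_force': array([-0.30241392, -0.49504902, -0.59703193]), 'torque': array([0.01580357, 0.00799207, 0.03790428]), 'grip_width': 0.08581492369126469}
0.0187
```

View pics/top0.png

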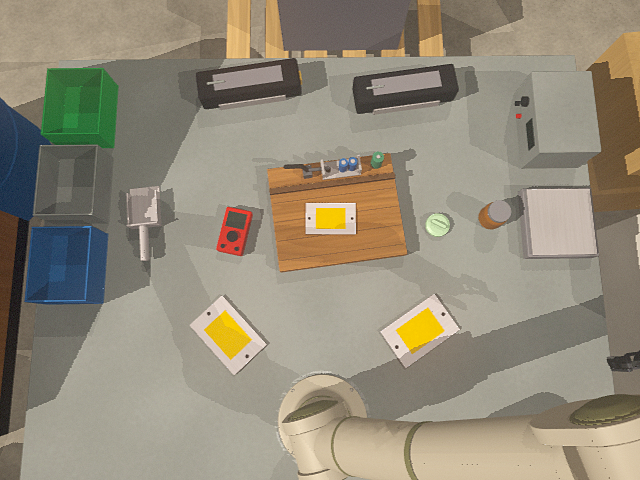

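View pics/side0.png

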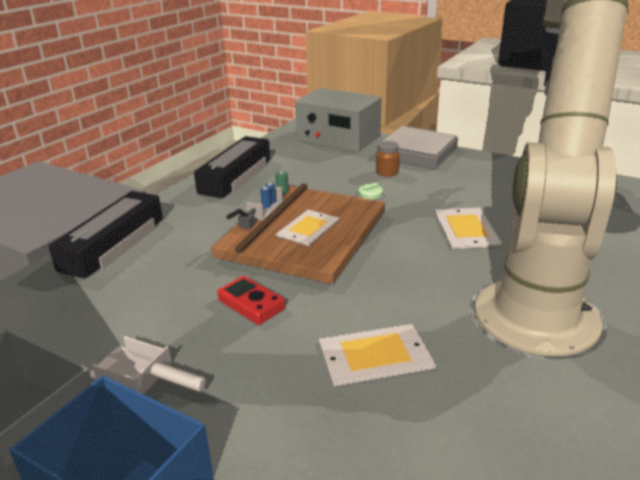

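```bash
python3 - <<'E'
import cv2
im=cv2.imread("pics/top0.png"); cv2.imwrite("pics/crop0.png",cv2.resize(im[140:290,200:460],None,fx=3,fy=3,interpolation=cv2.INTER_CUBIC))
E
```

```text
(no output)
```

View pics/crop0.png

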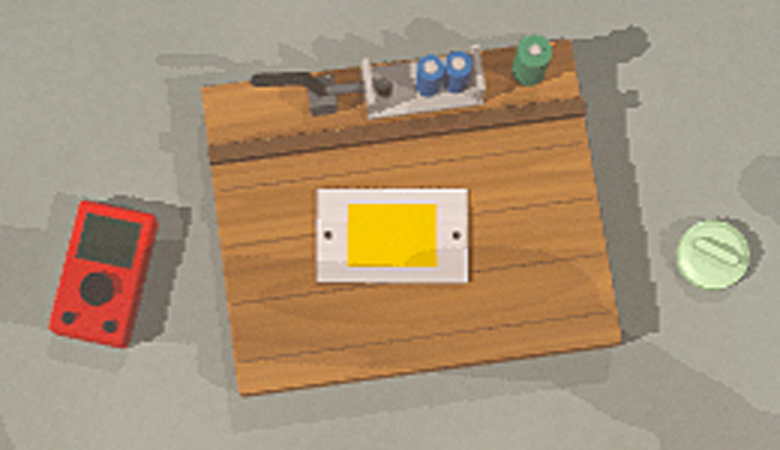

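Three plates show: (330,218) on the board, about 51×34 px, and two larger ones on the table at (228,334) and (420,330). The one on the board is the smallest and matches the description, and the enlarged crop confirms it. The red tester is at the left end, (236,231), and the cap is on the right.

```bash
cat > h.py <<'E'
import numpy as np, cv2
def unproj(c,uv,z):
    uv=np.atleast_2d(uv).astype(float); K,R,t=c["K"],c["R"],c["t"]
    d=np.c_[uv,np.ones(len(uv))]@np.linalg.inv(K).T@R; o=-R.T@t
    return o+d*((z-o[2])/d[:,2])[:,None]
def proj(c,X):
    p=np.atleast_2d(X)@c["R"].T+c["t"]; p=p@c["K"].T; return p[:,:2]/p[:,2:]
def fit(M,W):
    M=np.array(M);W=np.array(W)[:,:2];a=M-M.mean(0);b=W-W.mean(0)
    th=np.arctan2((a[:,0]*b[:,1]-a[:,1]*b[:,0]).sum(),(a*b).sum())
    R=np.array([[np.cos(th),-np.sin(th)],[np.sin(th),np.cos(th)]]); t=W.mean(0)-R@M.mean(0)
    return th,t,np.linalg.norm(M@R.T+t-W,axis=1)
E
python3 - <<'E'
from h import *
from cell import viewer,nets
c=viewer.calibration("top")
f=lambda p:np.array(p)/3.+[200,140]-1/3
B=fit([[.17,.18],[.17,-.18],[-.13,-.18],[-.13,.18]],unproj(c,f([(203,87),(573,40),(621,343),(240,395)]),.04))
P=fit([[.045,.07],[.045,-.07],[-.045,-.07],[-.045,.07]],unproj(c,f([(317,189),(467,188),(467,282),(317,283)]),.046))
print("hand",B,P)
viewer.snapshot("top")
for n,z,s in [("board",.04,0),("plate",.046,0),("tester",.036,0),("cap",.028,0)]:
    d=nets.trace("top",n)[0]; m=d["mask"].astype(np.uint8)
    q=max(cv2.findContours(m,0,2)[0],key=cv2.contourArea)[:,0]
    w=unproj(c,q,z)[:,:2].astype(np.float32); print(n,d["box"],cv2.minAreaRect(w))
th,t,_=B
R=np.array([[np.cos(th),-np.sin(th)],[np.sin(th),np.cos(th)]])
print("plate in board",R.T@(P[1]-t),P[0]-th)
im=cv2.imread("pics/top0.png")
for x in [[.09,.18,.054],[.09,-.18,.054],[.17,.18,.04],[.17,-.18,.04],[-.13,.18,.04],[-.13,-.18,.04]]:
    w=np.r_[R@x[:2]+t,x[2]]; u=proj(c,w)[0]; print(x,w,u)
E
```

```text
hand (np.float64(0.11944709798183097), array([ 0.55033336, -0.05126856]), array([0.00117339, 0.0005268 , 0.00273902, 0.00141147])) (np.float64(-0.009002870510001273), array([ 0.54770052, -0.0318488 ]), array([0.00036682, 0.00108868, 0.00050186, 0.00037431]))
board [267.5, 152.8, 408.3, 270.2] ((0.5716050863265991, -0.048364073038101196), (0.3093433082103729, 0.3648860454559326), 6.921964645385742)
plate [379.3, 294.0, 460.8, 369.5] ((0.23549973964691162, -0.2672085165977478), (0.1173635721206665, 0.1824028491973877), 33.57095718383789)
tester [217.8, 206.7, 252.4, 258.9] ((0.5162014961242676, 0.23985899984836578), (0.07889023423194885, 0.13130895793437958), 76.98949432373047)
cap [426.2, 214.9, 446.4, 233.2] ((0.5286401510238647, -0.33584678173065186), (0.06369026005268097, 0.06881371140480042), 43.43271255493164)
plate in board [-0.00029996  0.01959512] -0.12844996849183224
[0.09, 0.18, 0.054] [0.61824269 0.13817358 0.054     ] [269.67094003 193.78043207]
[0.09, -0.18, 0.054] [ 0.66114147 -0.21926131  0.054     ] [395.69467852 177.67537426]
[0.17, 0.18, 0.04] [0.69767266 0.14770664 0.04      ] [267.00816137 168.43638528]
[0.17, -0.18, 0.04] [ 0.74057144 -0.20972825  0.04      ] [390.59295263 152.8401062 ]
[-0.13, 0.18, 0.04] [0.39981026 0.11195766 0.04      ] [279.1586916  271.39733802]
[-0.13, -0.18, 0.04] [ 0.44270904 -0.24547722  0.04      ] [407.59250634 254.35515728]
```

Emit:
move_arm(targets=[{"xyz": [0.6,-1,0],"twist": 0.7},{"xyz": [0.6,-1,0],"twist": 0.6},{"xyz": [0.6,-1,0],"twist": 0},{"xyz": [0.6,-1,0],"twist": 0},{"xyz": [0.6,-1,0],"twist": 0},{"xyz": [0.6,-1,0],"twist": 0},{"xyz": [0.6,-1,0],"twist": 0},{"xyz": [0.6,-1,0],"twist": 0}], claw=60)

```text
time: 1.22
ee_pos: [0.2578, -0.4887, 0.2299]
tool_rot: [0.999, 0.052, -0.001, 0.003]
ft_force: [-0.0, 0.1, 0.1]
grip_width: 0.0601
```

Emit:
move_arm(targets=[{"xyz": [0.6,-1,0],"twist": 0},{"xyz": [0.6,-1,0],"twist": 0},{"xyz": [0.6,-1,0],"twist": 0},{"xyz": [0.6,-1,0],"twist": 0},{"xyz": [0.6,-1,0],"twist": 0},{"xyz": [0.6,-1,0],"twist": 0},{"xyz": [0.6,-1,0],"twist": 0},{"xyz": [0.6,-1,0],"twist": 0}])

```text
time: 1.88
ee_pos: [0.3602, -0.2672, 0.2308]
tool_rot: [0.999, 0.051, 0.001, 0.005]
ft_force: [0.6, -0.8, 0.8]
grip_width: 0.0599
```

```bash
cat >> h.py <<'E'
TB=0.1194; OB=np.array([.5503,-.0513])
def tob(p):
    c,s=np.cos(TB),np.sin(TB); return np.array([[c,s],[-s,c]])@(np.asarray(p)[:2]-OB)
def st():
    from cell import readout
    from scipy.spatial.transform import Rotation as Ro
    s=readout.state(); R=Ro.from_quat(s["tool_rot"]).as_matrix()
    print("t",s["time"],"board xy",tob(s["ee_pos"]).round(4),"z",s["ee_pos"][2].round(4),"phi err deg",np.degrees(np.arctan2(R[1,0],R[0,0])-TB).round(2),"F",s["ft_force"].round(1),"w",s["grip_width"].round(4),"tilt",R[2].round(3))
E
python3 -c "from h import *;st()"
```

```text
Traceback (most recent call last):
  File "h.py", line 20, in st
    print("t",s["time"],"board xy",tob(s["ee_pos"]).round(4),"z",s["ee_pos"][2].round(4),"phi err deg",np.degrees(np.arctan2(R[1,0],R[0,0])-TB).round(2),"F",s["ft_force"].round(1),"w",s["grip_width"].round(4),"tilt",R[2].round(3))
                                                                                                                                                                                        ^^^^^^^^^^^^^^^^^^^^^
AttributeError: 'float' object has no attribute 'round'
```

Emit:
move_arm(targets=[{"xyz": [0.7,-1,0],"twist": -0.2},{"xyz": [0.7,-1,0],"twist": 0},{"xyz": [0.7,-1,0],"twist": 0},{"xyz": [0.7,-1,0],"twist": 0},{"xyz": [0.7,-1,0.5],"twist": 0},{"xyz": [0.7,-1,1],"twist": 0},{"xyz": [0.4,-1,1],"twist": 0},{"xyz": [0,0,0.5],"twist": 0}])

```text
time: 2.55
ee_pos: [0.465, -0.0663, 0.1581]
tool_rot: [0.998, 0.063, 0.011, 0.005]
ft_force: [0.5, 0.1, -0.1]
grip_width: 0.0601
```

```bash
sed -i 's/s\["grip_width"\].round(4)/round(s["grip_width"],4)/' h.py
python3 - <<'E'
from h import *
st()
from cell import viewer
im=viewer.snapshot("wrist")
cv2.imwrite("pics/w1.png",im[:,:,::-1])
im=viewer.snapshot("top")
cv2.imwrite("pics/t1.png",cv2.resize(im[140:340,180:460,::-1],None,fx=2.5,fy=2.5,interpolation=cv2.INTER_CUBIC))
st()
E
```

```text
t 2.55 board xy [-0.0865 -0.0047] z 0.1581 phi err deg 0.36 F [ 0.5  0.1 -0.1] w 0.0601 tilt [ 0.02   0.012 -1.   ]
t 2.65 board xy [-0.089  -0.0081] z 0.1581 phi err deg 0.2 F [-0.9  0.1  1.6] w 0.0598 tilt [ 0.016  0.013 -1.   ]
```

View pics/w1.png

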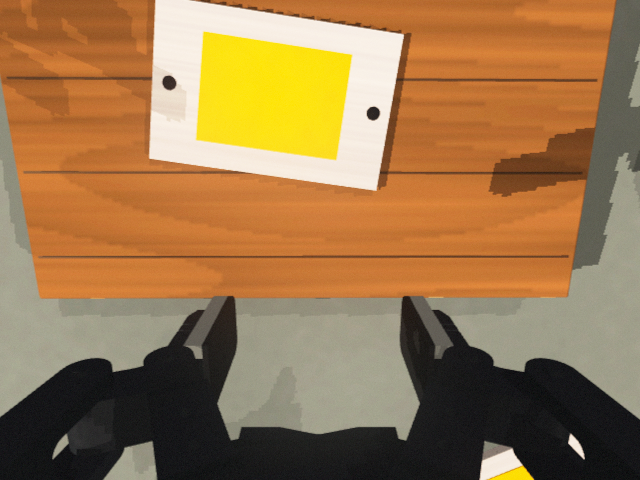

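View pics/t1.png

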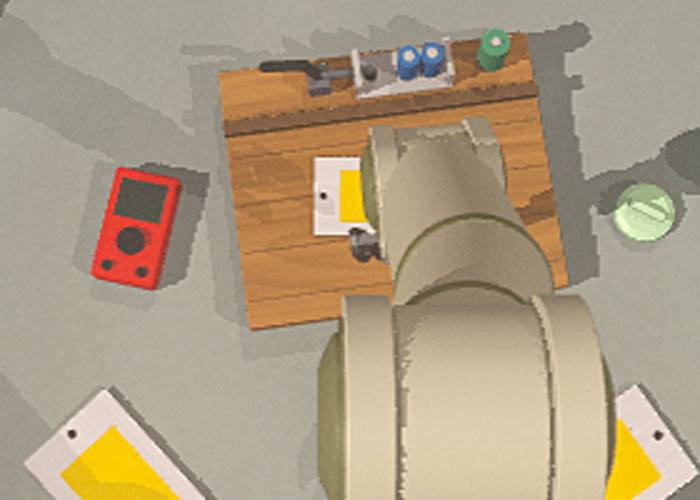

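The wrist view shows the plate square above both fingers, with its lower edge running from (150,158) to (378,190). The board's edge is level at row 297, so the tool is aligned with the board.

Emit:
move_arm(targets=[{"xyz": [0,-0.6,0.5],"twist": 0},{"xyz": [0,-0.5,0.8],"twist": 0},{"xyz": [0,0,0.8],"twist": 0},{"xyz": [0,0,0.7],"twist": 0},{"xyz": [0,0,0.5],"twist": 0},{"xyz": [0,0,0.3],"twist": 0},{"xyz": [0,0,0.1],"twist": 0},{"xyz": [0,0,0],"twist": 0}])

```text
time: 3.32
ee_pos: [0.4645, -0.0512, 0.069]
tool_rot: [0.998, 0.056, 0.013, 0.009]
ft_force: [-1.9, -0.8, 0.6]
grip_width: 0.0601
```

```bash
python3 - <<'E'
from h import *
st()
from cell import viewer
im=viewer.snapshot("wrist")
cv2.imwrite("pics/w2.png",im[:,:,::-1])
im=viewer.snapshot("side")
cv2.imwrite("pics/s2.png",cv2.resize(im[150:300,180:420,::-1],None,fx=3,fy=3,interpolation=cv2.INTER_CUBIC))
st()
E
```

```text
t 3.3167 board xy [-0.0852  0.0103] z 0.069 phi err deg -0.46 F [-1.9 -0.8  0.6] w 0.0601 tilt [ 0.025  0.019 -1.   ]
t 3.4167 board xy [-0.0849  0.0105] z 0.0696 phi err deg -0.45 F [ 0.6 -0.5 -0.2] w 0.0601 tilt [ 0.026  0.019 -0.999]
```

View pics/w2.png

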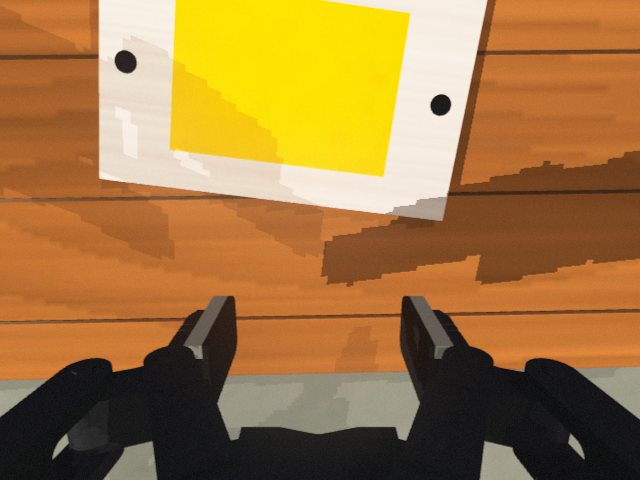

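View pics/s2.png

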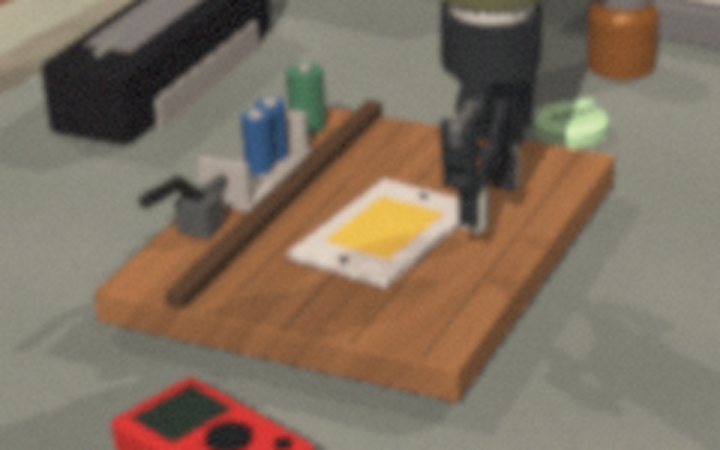

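Emit:
move_arm(targets=[{"xyz": [0,-0.3,0.3],"twist": -0.1},{"xyz": [0,-0.2,0.3],"twist": 0},{"xyz": [0,0,0.2],"twist": 0},{"xyz": [0,0,0.1],"twist": 0},{"xyz": [0,0,0.0],"twist": 0},{"xyz": [0,0,0],"twist": 0},{"xyz": [0,0,0],"twist": 0},{"xyz": [0,0,0],"twist": 0}])

```text
time: 4.08
ee_pos: [0.465, -0.0374, 0.0465]
tool_rot: [0.998, 0.061, 0.015, 0.009]
ft_force: [-0.2, 0.4, -0.6]
grip_width: 0.0603
```

```bash
python3 - <<'E'
from h import *
st()
E
```

```text
t 4.0833 board xy [-0.0831  0.0239] z 0.0465 phi err deg 0.12 F [-0.2  0.4 -0.6] w 0.0603 tilt [ 0.029  0.019 -0.999]
```

Emit:
move_arm(targets=[{"xyz": [0,0,0.1],"twist": 0},{"xyz": [0,0,0.06],"twist": 0},{"xyz": [0,0,0.06],"twist": 0},{"xyz": [0,0,0.04],"twist": 0},{"xyz": [0,0,0.04],"twist": 0},{"xyz": [0,0,0],"twist": 0},{"xyz": [0,0,0],"twist": 0},{"xyz": [0,0,0],"twist": 0}])

```text
time: 4.75
ee_pos: [0.4655, -0.0381, 0.0386]
tool_rot: [0.998, 0.06, 0.015, 0.009]
ft_force: [0.0, 0.6, 0.5]
grip_width: 0.0598
```

```bash
python3 - <<'E'
from h import *
st()
from cell import viewer
im=viewer.snapshot("side")
cv2.imwrite("pics/s3.png",cv2.resize(im[170:250,280:390,::-1],None,fx=7,fy=7,interpolation=cv2.INTER_CUBIC))
E
```

```text
t 4.75 board xy [-0.0826  0.0232] z 0.0386 phi err deg 0.07 F [0.  0.6 0.5] w 0.0598 tilt [ 0.03   0.019 -0.999]
```

View pics/s3.png

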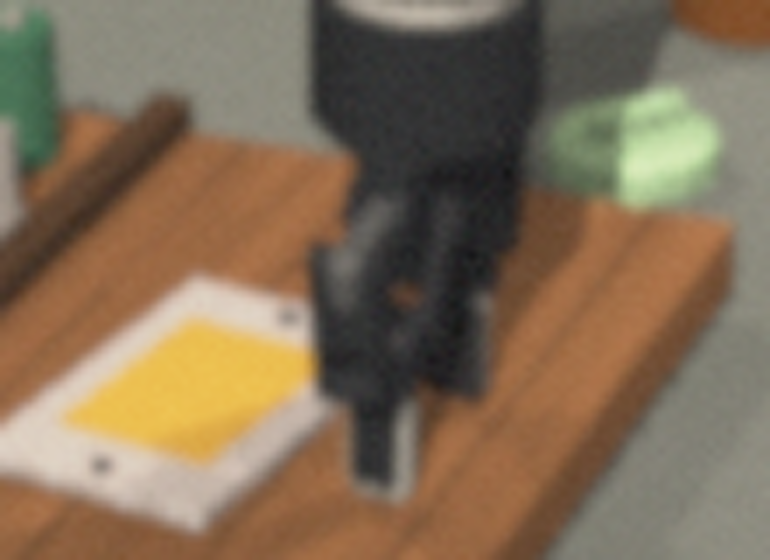

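Emit:
move_arm(targets=[{"xyz": [0,0,0.04],"twist": 0},{"xyz": [0,0,0.04],"twist": 0},{"xyz": [0,0,0],"twist": 0},{"xyz": [0,0,0],"twist": 0},{"xyz": [0,0,0],"twist": 0},{"xyz": [0,0,0],"twist": 0},{"xyz": [0,0,0],"twist": 0},{"xyz": [0,0,0],"twist": 0}])

```text
time: 5.47
ee_pos: [0.4657, -0.0381, 0.0366]
tool_rot: [0.998, 0.06, 0.016, 0.009]
ft_force: [0.1, -0.5, -0.7]
grip_width: 0.0599
```

Emit:
move_arm(targets=[{"xyz": [0,0,0.04],"twist": 0},{"xyz": [0,0,0.02],"twist": 0},{"xyz": [0,0,0],"twist": 0},{"xyz": [0,0,0],"twist": 0},{"xyz": [0,0,0],"twist": 0},{"xyz": [0,0,0],"twist": 0},{"xyz": [0,0,0],"twist": 0},{"xyz": [0,0,0],"twist": 0}])

```text
time: 6.13
ee_pos: [0.4658, -0.0381, 0.0358]
tool_rot: [0.998, 0.06, 0.016, 0.009]
ft_force: [0.1, 0.1, 2.3]
grip_width: 0.0601
```

Emit:
move_arm(targets=[{"xyz": [0,0,-0.05],"twist": 0},{"xyz": [0.2,0,0.006],"twist": 0},{"xyz": [0.25,0,0.007],"twist": 0},{"xyz": [0.25,0,0.007],"twist": 0},{"xyz": [0.25,0,0.007],"twist": 0},{"xyz": [0.25,0,0.007],"twist": 0},{"xyz": [0.2,0,0.006],"twist": 0},{"xyz": [0,0,0],"twist": 0}])

```text
time: 6.8
ee_pos: [0.5041, -0.0337, 0.037]
tool_rot: [0.998, 0.06, 0.016, 0.009]
ft_force: [-0.1, 0.2, 0.9]
grip_width: 0.0602
```

```bash
python3 - <<'E'
from h import *
st()
from cell import viewer
im=viewer.snapshot("wrist")
cv2.imwrite("pics/w4.png",im[:,:,::-1])
st()
E
```

```text
t 6.8 board xy [-0.0438  0.0229] z 0.037 phi err deg 0.03 F [-0.1  0.2  0.9] w 0.0602 tilt [ 0.03   0.02  -0.999]
t 6.85 board xy [-0.0443  0.023 ] z 0.0369 phi err deg 0.04 F [-0.4 -0.6 -0.5] w 0.06 tilt [ 0.03   0.02  -0.999]
```

View pics/w4.png

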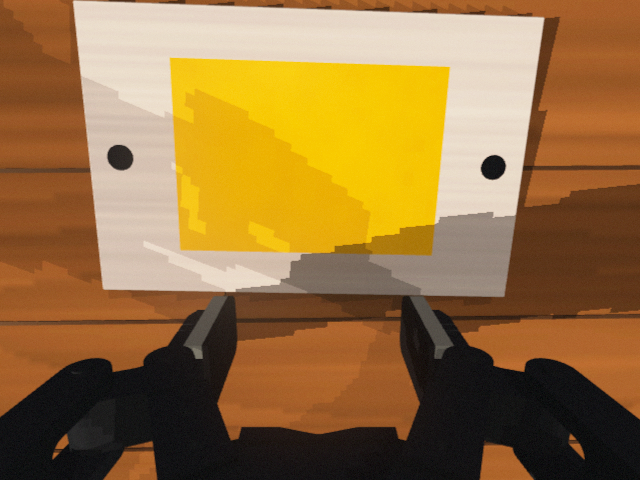

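The plate is being pushed by both fingers and has nearly aligned: its lower edge runs (104,289) to (505,297), with the fingertips at row 296. I'll keep pushing.

Emit:
move_arm(targets=[{"xyz": [0.2,0,0.006],"twist": 0},{"xyz": [0.25,0,0.007],"twist": 0},{"xyz": [0.25,0,0.007],"twist": 0},{"xyz": [0.2,0,0.006],"twist": 0},{"xyz": [0.15,0,0.004],"twist": 0},{"xyz": [0.05,0,0],"twist": 0},{"xyz": [0,0,0],"twist": 0},{"xyz": [0,0,0],"twist": 0}])

```text
time: 7.52
ee_pos: [0.5326, -0.0301, 0.0366]
tool_rot: [0.998, 0.06, 0.014, 0.009]
ft_force: [-0.4, -1.0, 1.3]
grip_width: 0.06
```

```bash
python3 - <<'E'
from h import *
st()
from cell import viewer
im=viewer.snapshot("wrist")
cv2.imwrite("pics/w5.png",im[:,:,::-1])
im=viewer.snapshot("side")
cv2.imwrite("pics/s5.png",cv2.resize(im[170:290,210:390,::-1],None,fx=4,fy=4,interpolation=cv2.INTER_CUBIC))
E
```

```text
t 7.5167 board xy [-0.015   0.0231] z 0.0366 phi err deg 0.05 F [-0.4 -1.   1.3] w 0.06 tilt [ 0.028  0.019 -0.999]
```

View pics/w5.png

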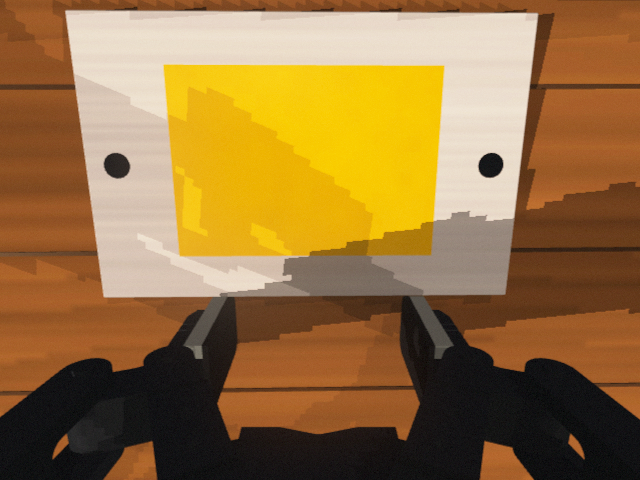

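View pics/s5.png

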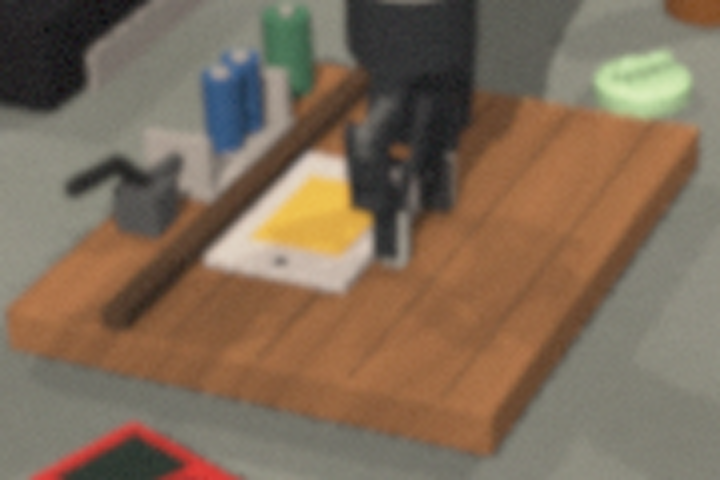

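Emit:
move_arm(targets=[{"xyz": [0.12,0,0.003],"twist": 0},{"xyz": [0.08,0,0.003],"twist": 0},{"xyz": [0.06,0,0],"twist": 0},{"xyz": [0.06,0,0],"twist": 0},{"xyz": [0.06,0,0],"twist": 0},{"xyz": [0.06,0,0],"twist": 0},{"xyz": [0.05,0,0],"twist": 0},{"xyz": [0.05,0,0],"twist": 0}])

```text
time: 8.28
ee_pos: [0.5371, -0.0297, 0.0361]
tool_rot: [0.998, 0.06, 0.005, 0.01]
ft_force: [-6.0, -0.8, 4.3]
grip_width: 0.0598
```

```bash
python3 - <<'E'
from h import *
st()
from cell import viewer
im=viewer.snapshot("side")
cv2.imwrite("pics/s6.png",cv2.resize(im[170:290,210:390,::-1],None,fx=4,fy=4,interpolation=cv2.INTER_CUBIC))
st()
E
```

```text
t 8.2833 board xy [-0.0105  0.023 ] z 0.0361 phi err deg 0.08 F [-6.  -0.8  4.3] w 0.0598 tilt [ 0.01  0.02 -1.  ]
t 8.3333 board xy [-0.0105  0.023 ] z 0.0361 phi err deg 0.08 F [-5.5 -0.5  4.8] w 0.0598 tilt [ 0.009  0.02  -1.   ]
```

View pics/s6.png

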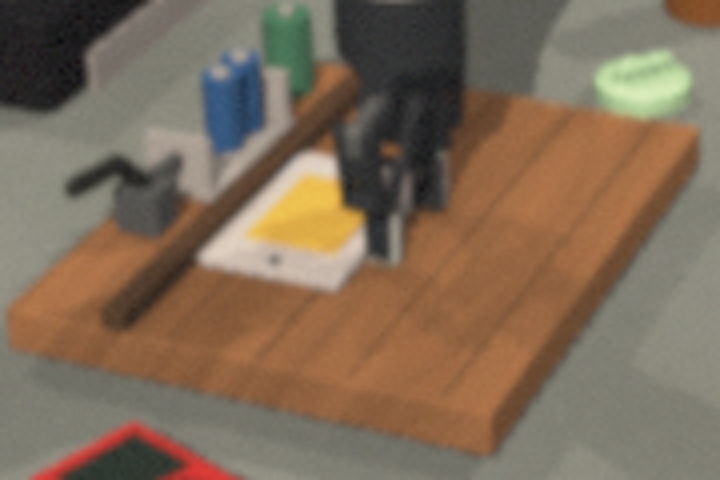

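The plate is flush: the force rose to about 6 N with the TCP at board x = -0.0105, matching the expected geometry. I'll back off and check the camera's clearance.

Emit:
move_arm(targets=[{"xyz": [-0.3,0,0],"twist": 0},{"xyz": [-0.5,0,-0.3],"twist": 0},{"xyz": [-0.4,0,-0.8],"twist": 0},{"xyz": [0,0.3,-1],"twist": 0},{"xyz": [0,1,-1],"twist": 0},{"xyz": [0,1,-0.5],"twist": 0},{"xyz": [0,1,0],"twist": 0},{"xyz": [0,0.8,0],"twist": 0}], claw=60)

```text
time: 9.0
ee_pos: [0.5161, -0.1312, 0.134]
tool_rot: [0.998, 0.066, 0.009, 0.009]
ft_force: [-0.3, 0.3, 0.0]
grip_width: 0.0599
```

```bash
python3 - <<'E'
from h import *
st()
from cell import viewer,readout
from scipy.spatial.transform import Rotation as Ro
s=readout.state();c=viewer.calibration("wrist")
print("cam in tool",Ro.from_quat(s["tool_rot"]).as_matrix().T@(-c["R"].T@c["t"]-s["ee_pos"]))
im=viewer.snapshot("wrist")
cv2.imwrite("pics/w7.png",im[:,:,::-1])
im=viewer.snapshot("top")
cv2.imwrite("pics/t7.png",cv2.resize(im[140:290,200:460,::-1],None,fx=3,fy=3,interpolation=cv2.INTER_CUBIC))
st()
E
```

```text
t 9.0 board xy [-0.0435 -0.0752] z 0.134 phi err deg 0.71 F [-0.3  0.3  0. ] w 0.0599 tilt [ 0.016  0.02  -1.   ]
cam in tool [ 0.06783887  0.00046946 -0.14189367]
t 9.1 board xy [-0.0438 -0.0774] z 0.1335 phi err deg 0.43 F [ 1.   0.4 -0.4] w 0.06 tilt [ 0.016  0.021 -1.   ]
```

View pics/w7.png

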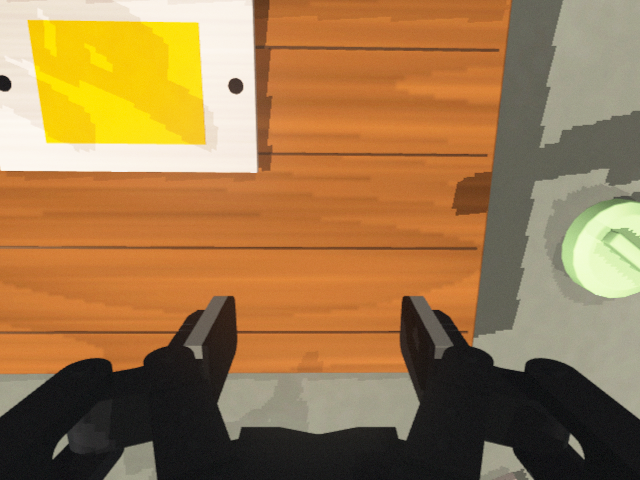

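View pics/t7.png

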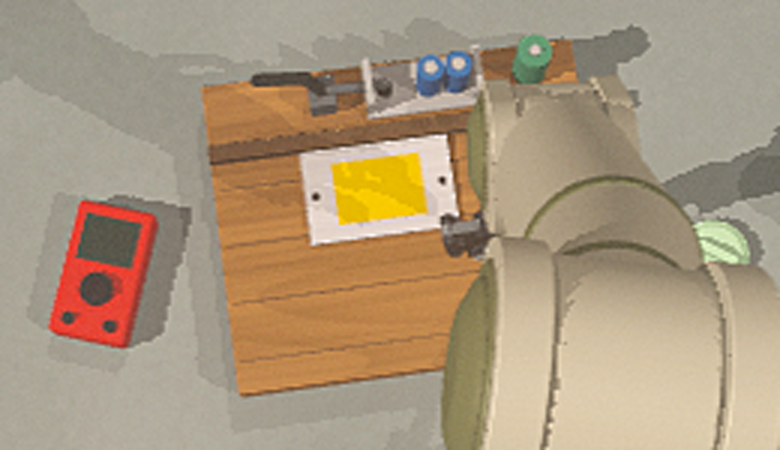

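The plate lies parallel to the rail and touching it (crop corners (301,153) and (447,134)). Next I measure its trailing corner at wrist pixel (257,172).

```bash
python3 - <<'E'
from h import *
from cell import viewer
c=viewer.calibration("wrist")
for uv in [(257,172),(254,2),(4,172)]: print(uv,tob(unproj(c,uv,.046)[0]))
print("board corner?",tob(unproj(c,(474,372),.04)[0]))
c=viewer.calibration("top")
f=lambda p:np.array(p)/3.+[200,140]-1/3
for p in [(301,153),(447,134),(457,226),(312,245)]: print(tob(unproj(c,f(p),.046)[0]))
E
```

```text
(257, 172) [-0.00057789 -0.04564813]
(254, 2) [ 0.08342532 -0.04670462]
(4, 172) [-0.00132009  0.09152707]
board corner? [-0.12957752 -0.18196676]
[0.09012331 0.09422296]
[ 0.09045704 -0.04545318]
[ 0.0004847  -0.04200134]
[0.00030476 0.0950921 ]
```

Emit:
move_arm(targets=[{"xyz": [0.6,0.3,0],"twist": 0},{"xyz": [0.9,0.3,0],"twist": -0.1},{"xyz": [0.9,0.1,0.2],"twist": 0},{"xyz": [0.8,0,0.5],"twist": 0},{"xyz": [0.3,0,0.7],"twist": 0},{"xyz": [0,0,0.7],"twist": 0},{"xyz": [0,0,0.5],"twist": 0},{"xyz": [0,0,0.2],"twist": 0}], claw=0)

```text
time: 9.77
ee_pos: [0.6085, -0.1378, 0.0672]
tool_rot: [0.998, 0.067, 0.014, 0.01]
ft_force: [-0.8, 0.3, 0.7]
grip_width: 0.0002
```

```bash
python3 - <<'E'
from h import *
st()
from cell import viewer,readout
im=viewer.snapshot("wrist")
cv2.imwrite("pics/w8.png",im[:,:,::-1])
st()
E
```

```text
t 9.7667 board xy [ 0.0475 -0.0928] z 0.0672 phi err deg 0.87 F [-0.8  0.3  0.7] w 0.0002 tilt [ 0.026  0.022 -0.999]
t 9.8167 board xy [ 0.047  -0.0926] z 0.0668 phi err deg 0.89 F [ 0.1  0.7 -0.2] w -0.0001 tilt [ 0.025  0.022 -0.999]
```

View pics/w8.png

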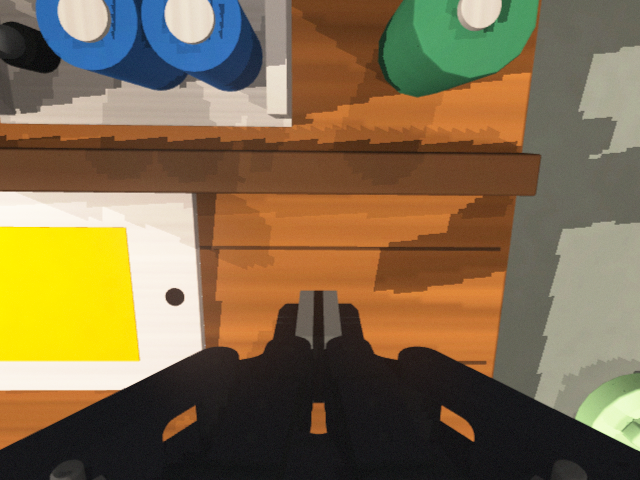

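Emit:
move_arm(targets=[{"xyz": [0,0,0.2],"twist": 0.15},{"xyz": [0,0,0.25],"twist": 0},{"xyz": [0,0,0.2],"twist": 0},{"xyz": [0,0,0.1],"twist": 0},{"xyz": [0,0,0.05],"twist": 0},{"xyz": [0,0,0],"twist": 0},{"xyz": [0,0,0],"twist": 0},{"xyz": [0,0,0],"twist": 0}])

```text
time: 10.48
ee_pos: [0.6086, -0.1373, 0.0479]
tool_rot: [0.998, 0.06, 0.015, 0.01]
ft_force: [-0.2, 1.0, -0.1]
grip_width: 0.0
```

```bash
python3 - <<'E'
from h import *
st()
E
```

```text
t 10.4833 board xy [ 0.0476 -0.0923] z 0.0479 phi err deg 0.07 F [-0.2  1.  -0.1] w 0.0 tilt [ 0.028  0.022 -0.999]
```

Emit:
move_arm(targets=[{"xyz": [-0.1,0,0.12],"twist": 0},{"xyz": [0,0,0.06],"twist": 0},{"xyz": [0,0,0.04],"twist": 0},{"xyz": [0,0,0.02],"twist": 0},{"xyz": [0,0,0],"twist": 0},{"xyz": [0,0,0],"twist": 0},{"xyz": [0,0,0],"twist": 0},{"xyz": [0,0,0],"twist": 0}])

```text
time: 11.15
ee_pos: [0.6063, -0.1381, 0.0418]
tool_rot: [0.998, 0.06, 0.015, 0.01]
ft_force: [-0.4, -0.3, 0.3]
grip_width: -0.0001
```

```bash
python3 - <<'E'
from h import *
st()
E
```

```text
t 11.15 board xy [ 0.0453 -0.0928] z 0.0418 phi err deg 0.05 F [-0.4 -0.3  0.3] w -0.0001 tilt [ 0.029  0.022 -0.999]
```

Emit:
move_arm(targets=[{"xyz": [0,-0.3,-0.007],"twist": 0},{"xyz": [0,-0.3,-0.007],"twist": 0},{"xyz": [0,-0.3,-0.007],"twist": 0},{"xyz": [0,-0.3,-0.007],"twist": 0},{"xyz": [0,-0.25,-0.006],"twist": 0},{"xyz": [0,-0.25,-0.006],"twist": 0},{"xyz": [0,-0.25,-0.006],"twist": 0},{"xyz": [0,-0.25,-0.006],"twist": 0}])

```text
time: 11.82
ee_pos: [0.599, -0.078, 0.0421]
tool_rot: [0.998, 0.06, 0.015, 0.01]
ft_force: [0.4, 0.2, -1.3]
grip_width: -0.0001
```

```bash
cat > look.py <<'E'
from h import *
import sys
st()
from cell import viewer
for n in sys.argv[2:]:
    im=viewer.snapshot(n); print(n,viewer.calibration(n) and "")
    cv2.imwrite(f"pics/{n}{sys.argv[1]}.png",im[:,:,::-1])
st()
E
python3 look.py 9 wrist
```

```text
t 11.8167 board xy [ 0.0452 -0.0323] z 0.0421 phi err deg 0.04 F [ 0.4  0.2 -1.3] w -0.0001 tilt [ 0.029  0.022 -0.999]
wrist 
t 11.8667 board xy [ 0.0453 -0.0305] z 0.0421 phi err deg 0.14 F [-0.7  1.7  0.6] w 0.0001 tilt [ 0.029  0.021 -0.999]
```

View pics/wrist9.png

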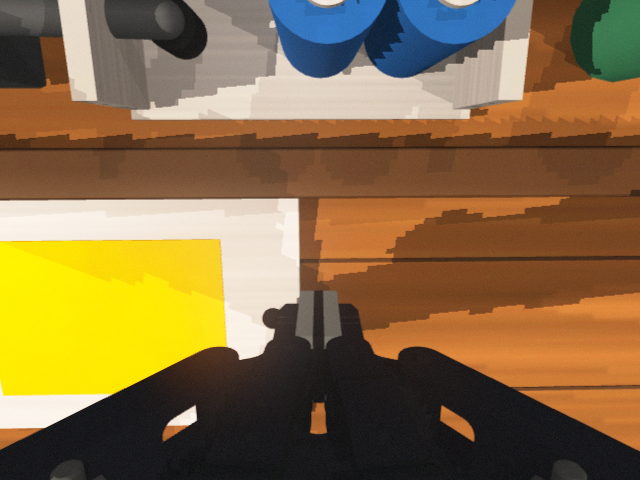

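The fingertip is against the plate's trailing edge at column 300, and the plate is still flush with the rail (its upper edge level at row 198).

Emit:
move_arm(targets=[{"xyz": [0,-0.25,-0.006],"twist": 0},{"xyz": [0,-0.25,-0.006],"twist": 0},{"xyz": [0,-0.25,-0.006],"twist": 0},{"xyz": [0,-0.25,-0.006],"twist": 0},{"xyz": [0,-0.25,-0.006],"twist": 0},{"xyz": [0,-0.25,-0.006],"twist": 0},{"xyz": [0,-0.25,-0.006],"twist": 0},{"xyz": [0,-0.2,-0.005],"twist": 0}])

```text
time: 12.53
ee_pos: [0.5924, -0.024, 0.0421]
tool_rot: [0.998, 0.06, 0.015, 0.01]
ft_force: [-0.2, -1.0, -1.1]
grip_width: 0.0002
```

```bash
python3 look.py 10 wrist top
```

```text
t 12.5333 board xy [0.045  0.0221] z 0.0421 phi err deg 0.05 F [-0.2 -1.  -1.1] w 0.0002 tilt [ 0.029  0.022 -0.999]
wrist 
top 
t 12.6333 board xy [0.0452 0.0227] z 0.0421 phi err deg 0.13 F [ 0.2 -0.1  0.2] w -0.0 tilt [ 0.029  0.022 -0.999]
```

View pics/wrist10.png

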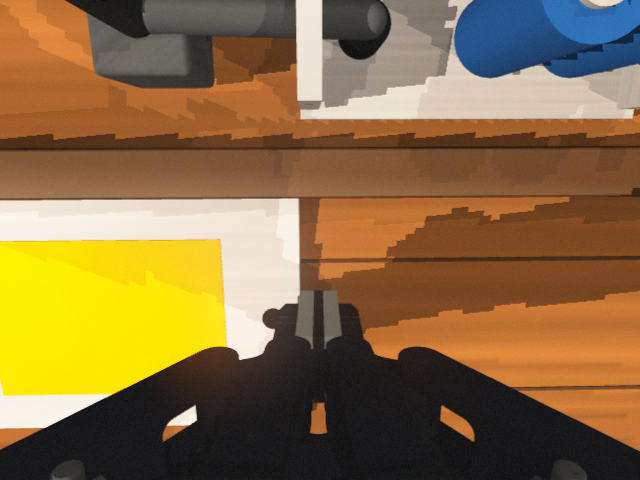

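View pics/top10.png

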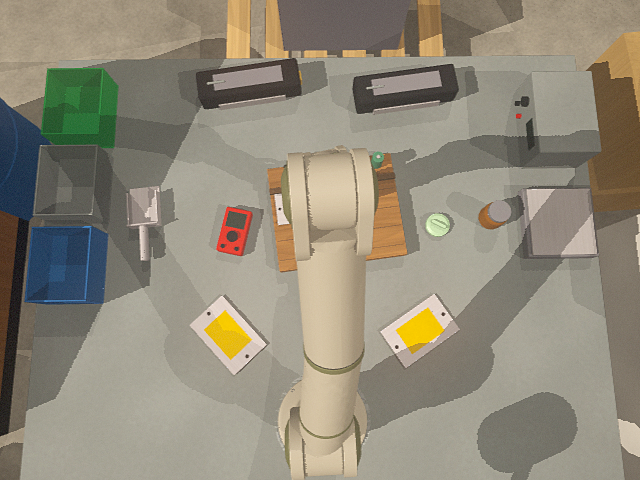

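```bash
python3 - <<'E'
from h import *
from cell import viewer
c=viewer.calibration("wrist")
for uv in [(299,200),(300,285)]: print(uv,tob(unproj(c,uv,.046)[0]))
st()
E
```

```text
(299, 200) [0.08782381 0.02895737]
(300, 285) [0.05718674 0.02888639]
t 12.6333 board xy [0.0452 0.0227] z 0.0421 phi err deg 0.13 F [ 0.2 -0.1  0.2] w -0.0 tilt [ 0.029  0.022 -0.999]
```

Emit:
move_arm(targets=[{"xyz": [0,-0.25,-0.006],"twist": 0},{"xyz": [0,-0.25,-0.006],"twist": 0},{"xyz": [0,-0.25,-0.006],"twist": 0},{"xyz": [0,-0.25,-0.006],"twist": 0},{"xyz": [0,-0.2,-0.005],"twist": 0},{"xyz": [0,-0.1,-0.003],"twist": 0},{"xyz": [0,0,0],"twist": 0},{"xyz": [0,0,0],"twist": 0}])

```text
time: 13.3
ee_pos: [0.588, 0.0119, 0.0422]
tool_rot: [0.998, 0.06, 0.015, 0.01]
ft_force: [0.1, -0.3, -0.4]
grip_width: -0.0001
```

```bash
python3 look.py 11 top side; python3 - <<'E'
import cv2
im=cv2.imread("pics/top11.png"); cv2.imwrite("pics/c11.png",cv2.resize(im[150:260,200:320],None,fx=5,fy=5,interpolation=cv2.INTER_CUBIC))
E
```

```text
t 13.3 board xy [0.045  0.0583] z 0.0422 phi err deg 0.11 F [ 0.1 -0.3 -0.4] w -0.0001 tilt [ 0.029  0.022 -0.999]
top 
side 
t 13.4 board xy [0.0451 0.058 ] z 0.0422 phi err deg 0.09 F [-0.6  0.5 -0.4] w -0.0006 tilt [ 0.029  0.022 -0.999]
```

View pics/c11.png

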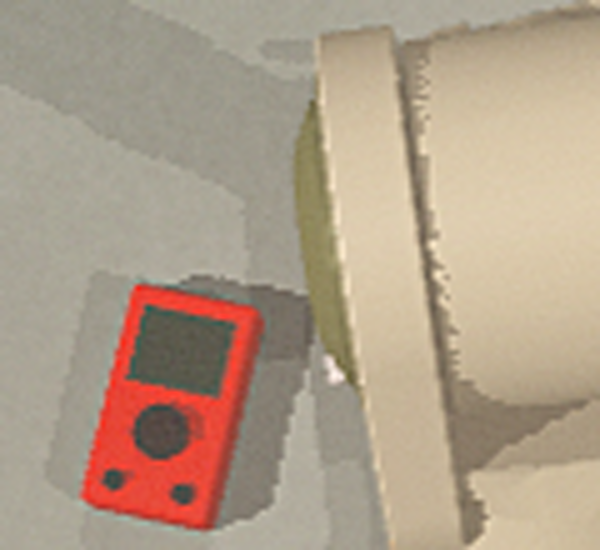

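View pics/side11.png

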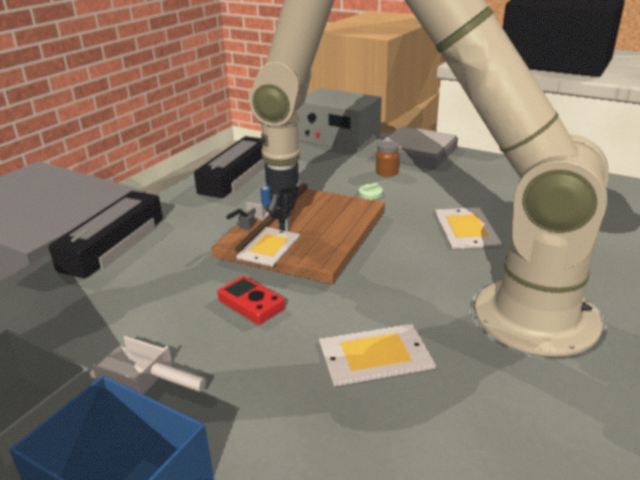

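Emit:
move_arm(targets=[{"xyz": [0,-0.1,-0.003],"twist": 0},{"xyz": [0,-0.08,-0.002],"twist": 0},{"xyz": [0,-0.03,0],"twist": 0},{"xyz": [0,0,0],"twist": 0},{"xyz": [0,0,0],"twist": 0},{"xyz": [0,0,0],"twist": 0},{"xyz": [0,0,0],"twist": 0},{"xyz": [0,0,0],"twist": 0}])

```text
time: 14.07
ee_pos: [0.5875, 0.0162, 0.0423]
tool_rot: [0.998, 0.059, 0.015, 0.01]
ft_force: [-0.7, -0.1, -0.0]
grip_width: 0.0
```

```bash
python3 look.py 12 wrist;python3 - <<'E'
from h import *
from cell import viewer
c=viewer.calibration("wrist")
for uv in [(299,200),(300,285)]: print(uv,tob(unproj(c,uv,.046)[0]))
E
```

```text
t 14.0667 board xy [0.045  0.0625] z 0.0423 phi err deg -0.02 F [-0.7 -0.1 -0. ] w 0.0 tilt [ 0.029  0.022 -0.999]
wrist 
t 14.1167 board xy [0.045  0.0625] z 0.0423 phi err deg -0.02 F [-0.1 -1.   0.3] w -0.0002 tilt [ 0.029  0.022 -0.999]
(299, 200) [0.08765115 0.06866729]
(300, 285) [0.05698104 0.06867965]
```

View pics/wrist12.png

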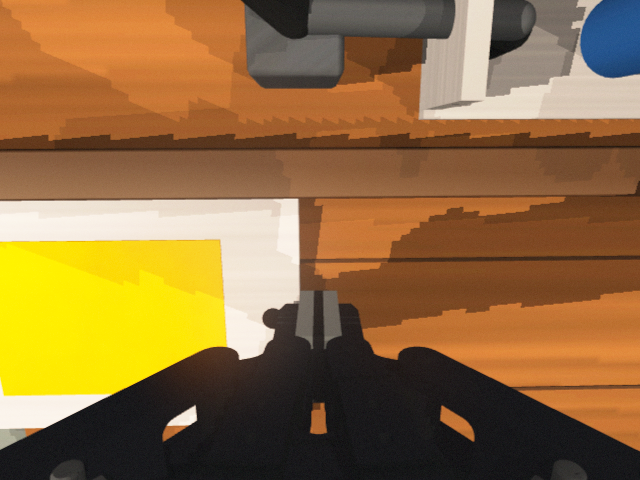

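The plate is still square and flush, with its centre at an estimated y ≈ 0.139. I'll back off and check the overhang unobstructed.

Emit:
move_arm(targets=[{"xyz": [0,0.3,0],"twist": 0},{"xyz": [0,0.5,-0.2],"twist": 0},{"xyz": [0,0.8,-0.8],"twist": 0},{"xyz": [0,1,-1],"twist": 0},{"xyz": [0,1,-1],"twist": 0},{"xyz": [0,1,-1],"twist": 0},{"xyz": [0,1,-1],"twist": 0},{"xyz": [0,1,-0.5],"twist": 0}])

```text
time: 14.78
ee_pos: [0.6014, -0.1521, 0.1875]
tool_rot: [0.998, 0.064, 0.011, 0.01]
ft_force: [-0.1, -0.3, -0.0]
grip_width: -0.0
```

Emit:
move_arm(targets=[{"xyz": [0,1,0],"twist": 0},{"xyz": [0,1,0],"twist": 0},{"xyz": [0,1,0],"twist": 0},{"xyz": [0,1,0],"twist": 0},{"xyz": [0,0.5,0],"twist": 0},{"xyz": [0,0,0],"twist": 0},{"xyz": [0,0,0],"twist": 0},{"xyz": [0,0,0],"twist": 0}])

```text
time: 15.45
ee_pos: [0.6117, -0.2869, 0.1999]
tool_rot: [0.998, 0.055, 0.016, 0.014]
ft_force: [0.8, 0.0, -0.2]
grip_width: -0.0
```

```bash
python3 look.py 13 top side; python3 - <<'E'
import cv2
im=cv2.imread("pics/top13.png"); cv2.imwrite("pics/c13.png",cv2.resize(im[145:285,210:360],None,fx=4,fy=4,interpolation=cv2.INTER_CUBIC))
E
```

```text
t 15.45 board xy [ 0.0329 -0.2412] z 0.1999 phi err deg -0.5 F [ 0.8  0.  -0.2] w -0.0 tilt [ 0.03   0.03  -0.999]
top 
side 
t 15.55 board xy [ 0.0334 -0.2401] z 0.1999 phi err deg -0.4 F [ 0.3 -0.2  0.2] w -0.0002 tilt [ 0.03   0.03  -0.999]
```

View pics/c13.png

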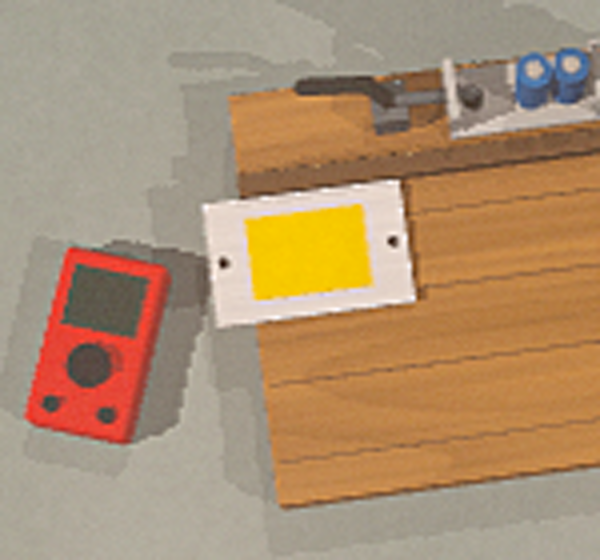

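View pics/side13.png

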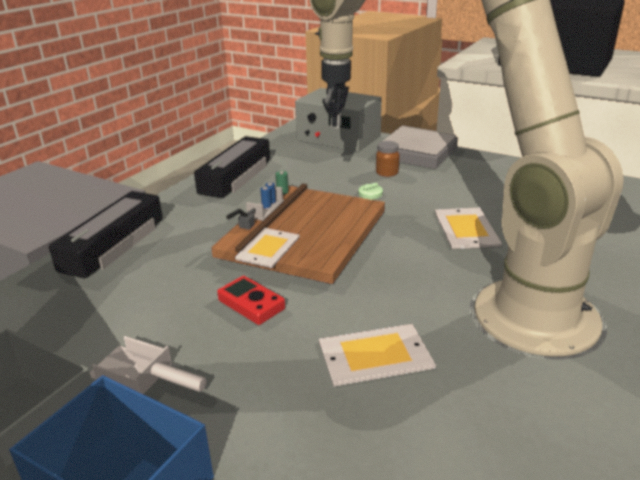

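```bash
python3 - <<'E'
from h import *
from cell import viewer
c=viewer.calibration("top")
f=lambda p:np.array(p)/4.+[210,145]-3/8
W=unproj(c,f([(203,205),(401,181),(415,300),(217,327)]),.046)
th,t,r=fit([[.045,.07],[.045,-.07],[-.045,-.07],[-.045,.07]],W)
print("plate",tob(t),np.degrees(th-TB),r)
for p in [(230,97),(260,325),(283,507)]: print("end",tob(unproj(c,f(p),.04)[0]))
for p in [(240,173)]: print("rail top",tob(unproj(c,f((240,173)),.054)[0]))
E
```

```text
plate [0.0451713  0.13705265] -0.12101209148899335 [0.00072194 0.00151552 0.00159239 0.00035448]
end [0.16867454 0.17984986]
end [-0.0005622   0.17769168]
end [-0.13035492  0.17668385]
rail top [0.10720348 0.17821259]
```

The overhang measures about 27 to 29 mm, the angle error is about 0.1° and the plate is flush at x ≈ 0.045. The tool is clear of everything and the other objects look unmoved, so I'm handing in.

```bash
python3 -c "
from cell import manip
print(manip.sign_off())"
```

```text
the job is handed in; nothing more can be done
None
```

I pushed the smallest plate (the one on the board) flush against the rail with two spread fingers. I then pushed it along the rail towards the red tester with the fingers closed, backed off, and handed in at about 15.6 s of the 58 s allowed.

Last checks, made before handing in:
- **Plate:** its centre was at board x ≈ 0.045 m and y ≈ 0.137 to 0.139 m, so the edge sticks out about 27 to 29 mm. It was within about 0.1° of the rail. I judged that it lay flat by eye in the top and side pictures; I did not measure it.
- **Forces:** the highest reading was about 6 N, when the plate met the rail.
- **Other objects:** none looked moved in the pictures, but I did not measure their positions again.
- **Disagreement:** the board's end came out at y ≈ 0.178 m in the last picture, about 2 mm off its nominal 0.180 m. The two estimates of the plate's y also differed by about 2 mm. All of these are well inside the allowed 20 to 40 mm of overhang.

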